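# Put the pigment jar under the sliding cover of its case

## Task

The small pigment jar has been left standing in the shallow tray of the wooden case, where it is in the way of the case's sliding cover. Put the jar away upright on the floor of the case's deep well and slide the cover fully home over it again; to open the well you first have to clear the tray. Set the jar down rather than dropping or tipping it, and leave everything else on the bench and the spare lid in the tray where they are.

Things in the scene. Friction and masses are not known exactly. Their poses are not given: they have to be found in the camera images.
- case: Fixed wooden case, at any yaw within about 50 degrees of straight. Origin at its underside, z up; it spans x -62 to +62 mm (width), y -125 to +120 mm (length, the sliding direction). Inside x is -50 to +50; the deep well is the -y half, the shallow tray the +y half, a 10 mm wall between (top z 72). Side walls z 72.5 mm, outer rails and end walls up to z 83 mm.
- cover (a joint): How far the cover is slid open, m, along the case's +y: 0 = home over the deep well, 0.117 = end stop over the tray, well fully open. Starts 0 to 0.02 open, stays where left, slides with 2 to 4 N. Plywood plate 115 x 112 (along the slide) x 6 mm, underside at z 72.5 mm of the case: anything rising over 24 mm from the tray floor blocks it.
- cover_handle (a point): Centre of the cover's handle, a wooden rib across the middle of the cover: 50 mm along the case's x, 12 mm thick along its y (pinch it along y), 26 mm high, from 13 mm below this point (the cover's top face) to 13 mm above. In the case frame: x 0, y -65 mm + the cover's opening, z 91.5 mm. Axes as the case's.
- well_floor (a point): Centre of the floor of the deep well, in the case frame at x 0, y -65, z 8 mm. The well is 100 x 100 mm inside (y -115 to -15) and 64.5 mm deep from cover to floor. Axes as the case's.
- tray_floor (a point): Centre of the floor of the shallow tray, in the case frame at x 0, y 52.5, z 48 mm. The tray is 100 mm (x) by 115 mm (y -5 to +110) inside. Axes as the case's.
- jar: The pigment jar: round, 46 mm diameter, 58 mm high, white with a black cap (cap is the top 14 mm, same diameter); 0.1 to 0.2 kg. Origin: centre of its underside, z up its axis. At the start it stands in the shallow tray, nearer to one long side or the other, the only thing standing up from it.
- spare_lid: Bystander: loose black jar lid, disc 34 mm diameter, 10 mm high, lying in the shallow tray beside the jar; the cover passes over it. Leave it there. Origin: centre of its underside.
- bottle: Bystander: amber bottle, 56 mm diameter, 150 mm high, standing close to the case. Origin: centre of its underside.
- tall_jar: Bystander: larger jar, 60 mm diameter, 95 mm high, white with a black cap, standing on the bench close to the case. Origin: centre of its underside.
- can: Bystander: metal can, 72 mm diameter, 100 mm high, standing close to the case. Origin: centre of its underside.
- knife: Bystander: spatula 190 mm long, up to 65 mm wide, under 40 mm high, lying on the bench beyond the tray end of the case, along its own x. Origin: about the middle of its length.
- brush: Bystander: brush 200 mm long, up to 42 mm wide, under 40 mm high, lying on the bench to the robot's right, along its own x. Origin: about the middle of its length.
- cup: Bystander: empty white mixing cup, 60 mm diameter, 55 mm high, standing by the case on its robot side. Origin: centre of its underside.
- tape: Bystander: roll of paper tape, ring 90 mm diameter, 25 mm high, lying on the bench to the robot's left. Origin: centre of its underside. Fixed equipment stands only beyond x = 0.8 m and beyond 0.55 m to either side of the robot.

How it is judged:
By the outcome, as a careful person would: the job done as asked, in the order asked, and still so for the second after the job is handed in, with the robot touching nothing.
It also fails if it takes over 64 s, if anything falls off the work surface, if the arm or the gripper's body presses on something with over 40 N, if the wrist force passes 120 N, or if a joint passes its speed limit or range.

## Robot

A 7-joint arm with a two-finger parallel gripper is mounted at the origin on the work surface. World frame = base frame: x ahead of the robot, y to its left, z up, the work surface at z = 0. Lengths are in m, angles in rad, forces in N, time in s.
With the tool pointing down it reaches from about 0.4 to 0.85 m from the base axis. Payload 10.4 kg.
Tool frame: the origin (TCP) lies midway between the tips of the shut fingers; the grasp point (between the pads) lies 19 mm behind it; z points along the fingers, y is the line along which they close (so a half turn about z gives the same grasp; the last joint's range is limited). The gripper opens to 87 mm and grips with 3 to 60 N. Pads are 19 mm wide; open, the fingers measure 117 mm over their backs; the gripper's body (75 mm by 190 mm) begins 51 mm behind the grasp point.
Start: joints at [1.086, 0.332, -0.065, 1.46, 0.022, 1.35, -0.088], TCP at [0.278, -0.56, 0.223] pointing down, gripper open.
Joint ranges: [-2.6, 2.6], [-0.5, 2.12], [-1.47, 1.34], [0.16, 2.42], [-1.27, 4.41], [0.06, 2.06], [-2.6, 2.6]. Speed limits (rad/s): [2.22, 2.22, 2.79, 2.79, 3.14, 3.14, 3.14].

## Interface

Orientations are given as a unit quaternion [x, y, z, w].
In Python, from bench import r gives the robot as it stands.
- The arm moves only by the tool move_arm, never from a script. Its argument "targets" is a list of rows, each a list of 3 entries, a list of its own where there are three numbers: the shift along the tool's x, y, z in cm, then the turn, a rotation vector about the tool's x, y, z in rad, then the opening in per cent of the stroke, from 0 (shut) to 100 (fully open). In form: [[[x, y, z], [wx, wy, wz], gripper], ...]. A call has 1 to 20 rows; each row shifts and turns the commanded pose from where the row before left it, along the tool's axes as they then stand; what a row does not reach is not made up. A row lasts 1/8 s, in which the tool goes at most 62.5 mm and 10.7 degrees, less where a joint would pass 70% of its speed; a pose out of reach is approached as far as the arm can. A call with a gripper value outside its range is refused whole. The fingers move at their own pace and stop on an object; "grip_force" is the grip in N (left out, the last holds). Time passes only in rows, so rows that do not move let the fingers close. It gives the time, the measured TCP pose, the force, the opening and the grip force at its end, in the units of the state.
- r.read_state(): the state, without advancing time (a new reading comes with each control period).
- r.camera(name): name is "scene" or "top" or "wrist"; returns a dict with "image" (420x560x3 uint8, blue, green, red), "vertical_fov" (degrees; the focal length in pixels is half the picture's height over the tangent of half this angle, whatever the lens; pixels are square), "cx", "cy" (the principal point, pixels), "cam_to_world" (4x4, takes a point from camera to world coordinates). Camera axes: x right, y down, z forward; pixel columns grow to the right and rows downward; lengths in m; the calibration is good to about 2 mm. A picture is of the moment at which its call begins. There is no depth.
- r.close_job(): hands the job in; it is judged then, once.
The state is a dict: "time": time; "joint_positions": joint angles; "joint_vel": joint speeds; "joint_torque": joint torques, N m; "ee_pos": TCP position; "eef_rot": TCP orientation; "ft_force": force on the tool from outside, world axes, zero at the start; "torque": the same for the moment, N m; "width": finger opening in m; "grip_force": force on a finger pad.
Only numpy, scipy, OpenCV 4.12 (cv2) and the standard library are available. Lean on these libraries where they do the work, as an engineer would, in place of code of your own. Each camera call takes 0.05 s, during which the arm holds its last target. There are 200 camera calls.

## Working session

There is one attempt and no reset: what is moved stays moved. The work goes in short steps, Python scripts to look and compute and a tool call to move; the robot and the scene stay as the last step left them, time stands still between calls to the robot, and variables do not carry over. Pictures are saved under pics/ and viewed, at most 10 in all, crops included, and the job is handed in when it is done.

Besides the shell and the picture viewer there is one more tool, called after "Request:" as name([rows], argument=value, ...), one row to a line, values as JSON. move_arm: Moves the arm, as the interface text tells. Its arguments: {"type":"object","properties":{"targets":{"type":"array"},"grip_force":{"type":"number"}},"required":["targets"]}

```bash
mkdir -p pics; ls
python3 - <<'E'
from bench import r
import cv2,pickle
d={}
for n in("scene","top"):
    c=r.camera(n);d[n]=c;cv2.imwrite(f"pics/{n}0.png",c["image"]);print(n,c["vertical_fov"],c["cx"],c["cy"],c["cam_to_world"].round(3).tolist() if hasattr(c["cam_to_world"],'round') else c["cam_to_world"])
pickle.dump(d,open("c0.pkl","wb"))
s=r.read_state();print(s["ee_pos"],s["eef_rot"],s["time"])
E
```

```text
pics
scene 48.93398049300509 281.53842276366385 208.4144119706741 [[0.309, 0.759, -0.573, 1.339], [0.951, -0.244, 0.19, -0.243], [0.005, -0.604, -0.797, 1.149], [0.0, 0.0, 0.0, 1.0]]
top 57.56681242337003 279.1035318375091 210.604468948242 [[-0.007, -0.983, 0.183, 0.406], [-1.0, 0.007, 0.003, -0.023], [-0.004, -0.183, -0.983, 1.166], [0.0, 0.0, 0.0, 1.0]]
[ 0.27831119 -0.55923391  0.22183296] [ 9.73460269e-01  2.28855194e-01 -1.75003797e-04 -6.11493137e-04] 0.1
```

View pics/top0.png

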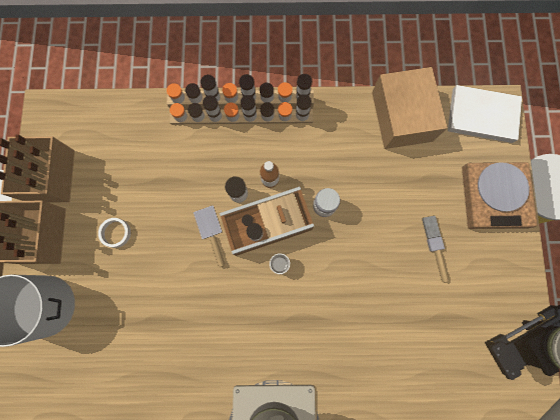

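View pics/scene0.png

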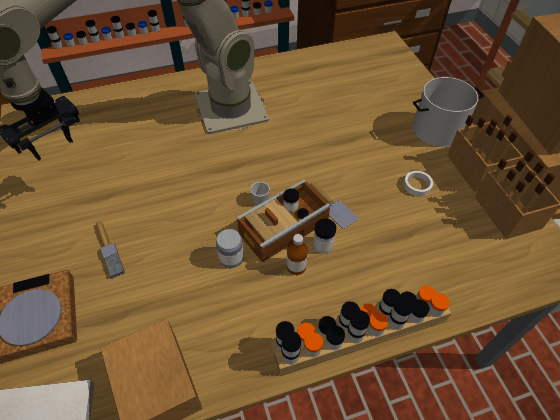

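The top view shows the case at about (267,220), with the tray at the left end and the cover to the right. The jar is near (254,231), the bottle at (269,172), the can at (326,202), the cup at (280,264) and the tall jar at (235,187). I'll enlarge crops of both views.

Run:
```python
import cv2
a=cv2.imread("pics/top0.png")[160:280,190:350];cv2.imwrite("pics/topc.png",cv2.resize(a,None,fx=5,fy=5,interpolation=cv2.INTER_CUBIC))
a=cv2.imread("pics/scene0.png")[165:285,210:370];cv2.imwrite("pics/scenec.png",cv2.resize(a,None,fx=5,fy=5,interpolation=cv2.INTER_CUBIC))
```

```text
(no output)
```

View pics/topc.png

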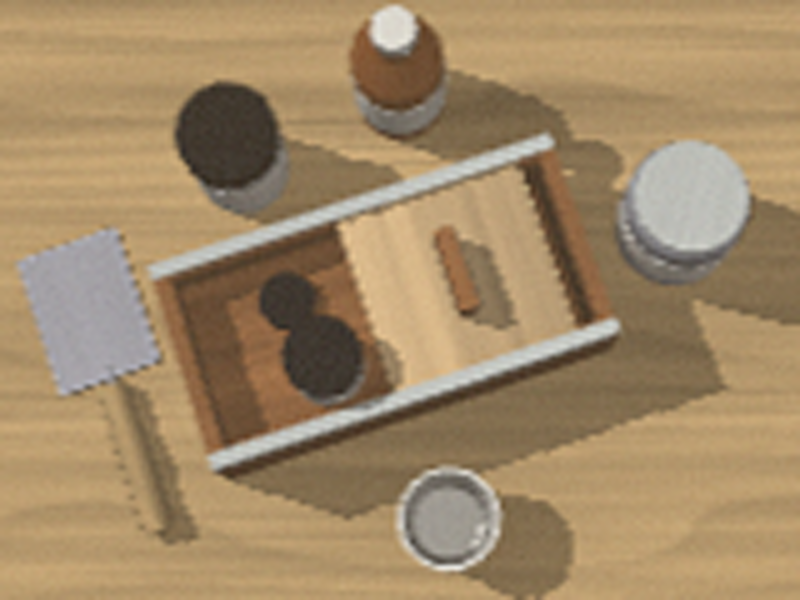

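View pics/scenec.png

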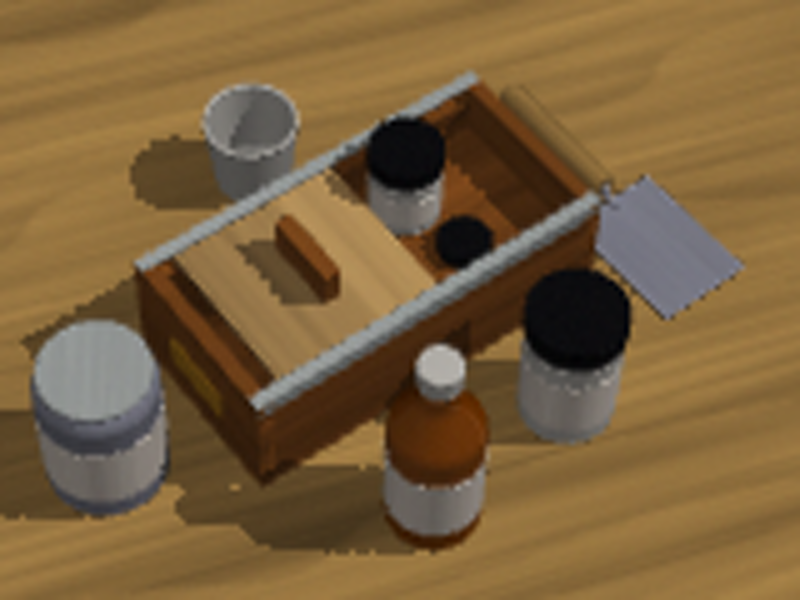

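```bash
cat > h.py <<'E'
import numpy as np,pickle,cv2
from scipy.spatial.transform import Rotation as R
def f(c): return 210/np.tan(np.radians(c["vertical_fov"]/2))
def hit(c,uv,z):
    T=np.array(c["cam_to_world"]);d=T[:3,:3]@np.array([(uv[0]-c["cx"])/f(c),(uv[1]-c["cy"])/f(c),1]);o=T[:3,3]
    return (o+d*(z-o[2])/d[2])[:2]
def proj(c,P):
    T=np.array(c["cam_to_world"]);q=T[:3,:3].T@(np.array(P)-T[:3,3]);return q[:2]/q[2]*f(c)+[c["cx"],c["cy"]]
E
python3 - <<'E'
from h import *
d=pickle.load(open("c0.pkl","rb"))
off={"top":(190,160),"scene":(210,165)}
px=lambda n,p:(np.array(p)+.5)/5-.5+off[n]
cor=np.array([[62,120],[62,-125],[-62,-125],[-62,120]])/1e3
obs={"top":[(150,270),(552,138),(618,329),(212,469)],"scene":[(600,196),(262,408),(140,265),(475,75)]}
res={}
for n in obs:
    W=np.array([hit(d[n],px(n,p),.083) for p in obs[n]])
    a=cor-cor.mean(0);b=W-W.mean(0)
    th=np.arctan2((a[:,0]*b[:,1]-a[:,1]*b[:,0]).sum(),(a*b).sum());M=np.array([[np.cos(th),-np.sin(th)],[np.sin(th),np.cos(th)]])
    t=W.mean(0)-M@cor.mean(0);print(n,th,t,"resid mm",((W-(cor@M.T+t))*1e3).round(1).tolist())
    res[n]=(th,t)
th=np.mean([res[n][0] for n in res]);t=np.mean([res[n][1] for n in res],0);M=np.array([[np.cos(th),-np.sin(th)],[np.sin(th),np.cos(th)]])
np.save("case.npy",[th,*t]);print("case",th,t)
pts={"jarcap":(.106,(323,354),(406,153)),"lid":(.058,(288,299),(465,240)),"hA":(.1045,(444,231),(285,218)),"hB":(.1045,(465,310),(332,285)),"covEdgeA":(.0785,(340,228),(333,172)),
"bottle":(.15,(393,28),(441,365)),"tall":(.095,(227,133),(578,310)),"can":(.1,(690,198),(95,368)),"cup":(.055,(449,517),(251,120))}
for k,(z,a,b) in pts.items():
    for n,p in(("top",a),("scene",b)):
        w=hit(d[n],px(n,p),z);print(k,n,w.round(4),"case mm",(M.T@(w-t)*1e3).round(1))
E
```

```text
top 0.32010187559472586 [0.58055064 0.01865021] resid mm [[-1.7, -1.0], [-2.3, -1.3], [2.6, 1.8], [1.5, 0.5]]
scene 0.3274008208900328 [0.58154051 0.01901442] resid mm [[-3.2, -1.8], [-2.2, 0.4], [1.4, 1.5], [4.1, -0.1]]
case 0.32375134824237933 [0.58104558 0.01883231]
jarcap top [0.5474 0.0495] case mm [-22.2  39.8]
jarcap scene [0.5506 0.0467] case mm [-20.   36.1]
lid top [0.5865 0.0736] case mm [22.6 50.2]
lid scene [0.5872 0.072 ] case mm [22.8 48.5]
hA top [ 0.6173 -0.0186] case mm [ 22.5 -47. ]
hA scene [ 0.5733 -0.0335] case mm [-24.  -47.2]
hB top [ 0.5719 -0.0301] case mm [-24.2 -43.5]
hB scene [ 0.626  -0.0222] case mm [ 29.6 -53.2]
covEdgeA top [0.6247 0.0419] case mm [48.7  8. ]
covEdgeA scene [0.5302 0.0086] case mm [-51.4   6.5]
bottle top [0.7229 0.0088] case mm [131.3 -54.7]
bottle scene [0.7229 0.0065] case mm [130.6 -56.8]
tall top [0.6778 0.1064] case mm [119.6  52.3]
tall scene [0.6778 0.105 ] case mm [119.1  50.9]
can top [ 0.6364 -0.159 ] case mm [  -4.1 -186.2]
can scene [ 0.6363 -0.1607] case mm [  -4.7 -187.8]
cup top [ 0.4589 -0.0202] case mm [-128.2    1.9]
cup scene [ 0.4582 -0.0215] case mm [-129.3    0.8]
```

Request:
move_arm([
  [[0,0,0],[0,0,0.069],75],
  [[0,0,0],[0,0,0.069],75],
  [[2.8,-3.05,0.1],[0,0,0],75],
  [[2.8,-3.05,0.1],[0,0,0],75],
  [[2.8,-3.05,0.1],[0,0,0],75],
  [[2.8,-3.05,0.1],[0,0,0],75],
  [[2.8,-3.05,0.1],[0,0,0],75],
  [[2.8,-3.05,0.1],[0,0,0],75],
  [[2.8,-3.05,0.1],[0,0,0],75],
  [[2.8,-3.05,0.1],[0,0,0],75],
  [[2.8,-3.05,0.1],[0,0,0],75],
  [[2.8,-3.05,0.1],[0,0,0],75],
  [[2.8,-3.05,0.1],[0,0,0],75],
  [[2.8,-3.05,0.1],[0,0,0],75],
  [[2.8,-3.05,0.1],[0,0,0],75],
  [[2.8,-3.05,0.1],[0,0,0],75],
  [[2.8,-3.05,0.1],[0,0,0],75],
  [[2.8,-3.05,0.1],[0,0,0],75],
  [[0,0,0],[0,0,0],75],
], grip_force=15)

```text
time: 2.48
ee_pos: [0.548, 0.0493, 0.2061]
eef_rot: [0.986, 0.164, -0.0, -0.001]
ft_force: [0.3, -0.2, -0.4]
width: 0.0652
grip_force: 0.0
```

```bash
cat >> h.py <<'E'
th,tx,ty=np.load("case.npy");M=np.array([[np.cos(th),-np.sin(th)],[np.sin(th),np.cos(th)]])
def st(r):
    s=r.read_state();p=np.array(s["ee_pos"]);c=M.T@(p[:2]-[tx,ty])*1e3
    T=R.from_quat(s["eef_rot"]).as_matrix()
    print("t",round(s["time"],2),"case mm",c.round(1),"z",round(p[2]*1e3,1),"yaw err",round(np.arctan2(T[1,0],T[0,0])-th,4),"tilt",T[2,:2].round(3),"F",np.round(s["ft_force"],1),"w",round(s["width"]*1e3,1),"g",round(s["grip_force"],1))
def case(w): return (M.T@(np.array(w)-[tx,ty])*1e3).round(1)
E
python3 - <<'E'
from bench import r
from h import *
st(r);c=r.camera("wrist");pickle.dump(c,open("w1.pkl","wb"));cv2.imwrite("pics/w1.png",c["image"])
P=lambda x,y,z: proj(c,[*(M@np.array([x,y])/1e3+[tx,ty]),z/1e3]).round(1)
print("pred jar top",P(-21,38,106),"rails",P(62,120,83),P(-62,120,83),P(50,-125,83),P(-50,-125,83),"handle",P(0,-48,104.5),"lid",P(23,49,58))
E
```

```text
t 2.48 case mm [-21.6  39.4] z 206.1 yaw err 0.0053 tilt [-0.    -0.002] F [ 0.3 -0.2 -0.4] w 65.2 g 0.0
pred jar top [281.6 207.1] rails [173.   91.9] [185.2 244.4] [496.3 110.1] [474.5 232.7] handle [397.1 180.2] lid [268.8 140.7]
```

View pics/w1.png

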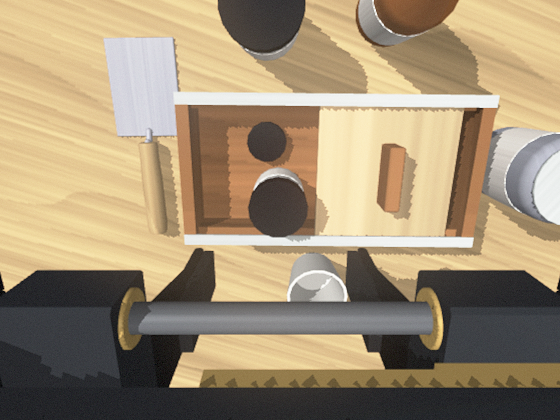

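The wrist view shows the jar cap centred at (278,206) and the lid at (267,141), with the handle top near (396,178). All are within 3 px of prediction, and the tool is centred over the jar.

Request:
move_arm([
  [[0.1,0,2],[0,0,0],75],
  [[0,0,2.5],[0,0,0],75],
  [[0,0,2.5],[0,0,0],75],
  [[0,0,2],[0,0,0],75],
  [[0,0,1.5],[0,0,0],75],
  [[0,0,1],[0,0,0],75],
  [[0,0,0.5],[0,0,0],75],
  [[0,0,0],[0,0,0],75],
  [[0,0,0],[0,0,0],40],
  [[0,0,0],[0,0,0],40],
  [[0,0,0],[0,0,0],40],
  [[0,0,0],[0,0,0],40],
  [[0,0,0],[0,0,0],40],
  [[0,0,0],[0,0,0],40],
  [[0,0,0],[0,0,0],40],
], grip_force=15)

```text
time: 4.4
ee_pos: [0.5491, 0.0464, 0.0869]
eef_rot: [0.987, 0.161, 0.0, -0.0]
ft_force: [-0.7, 2.9, 5.4]
width: 0.0462
grip_force: 15.0
```

```bash
python3 -c "
from bench import r
from h import *
st(r)"
```

```text
t 4.4 case mm [-21.5  36.3] z 86.9 yaw err 0.0004 tilt [ 0.001 -0.   ] F [-0.7  2.9  5.4] w 46.2 g 15.0
```

Request:
move_arm([
  [[0,0,-0.5],[0,0,0],40],
  [[0,0,-1],[0,0,0],40],
  [[0,0,-1.5],[0,0,0],40],
  [[0,0,-2],[0,0,0],40],
  [[0,0,-2],[0,0,0],40],
  [[-1,1,0],[0,0,0],40],
  [[-2,2,0],[0,0,0],40],
  [[-2.5,3,0],[0,0,0],40],
  [[-2.7,3.5,0],[0,0,0],40],
  [[-2.5,3,0],[0,0,0],40],
  [[-2,2.5,0],[0,0,0],40],
  [[-1,1.1,0],[0,0,0],40],
  [[0,0,1.5],[0,0,0],40],
  [[0,0,2.5],[0,0,0],40],
  [[0,0,2.5],[0,0,0],40],
  [[0,0,2],[0,0,0],40],
  [[0,0,1.5],[0,0,0],40],
  [[0,0,0.8],[0,0,0],40],
  [[0,0,0.4],[0,0,0],40],
  [[0,0,0],[0,0,0],40],
])

```text
time: 6.9
ee_pos: [0.4705, -0.1502, 0.0447]
eef_rot: [0.987, 0.161, 0.0, 0.0]
ft_force: [0.6, 0.8, -1.6]
width: 0.0458
grip_force: 15.0
```

```bash
python3 -c "
from bench import r
from h import *
st(r)"
```

```text
t 6.9 case mm [-158.6 -125.1] z 44.7 yaw err 0.0001 tilt [0. 0.] F [ 0.6  0.8 -1.6] w 45.8 g 15.0
```

Holding 1.6 N of jar weight. I'll lower it the last few millimetres until it touches.

Request:
move_arm([
  [[0,0,0.2],[0,0,0],40],
  [[0,0,0.2],[0,0,0],40],
  [[0,0,0.1],[0,0,0],40],
  [[0,0,0],[0,0,0],40],
])

```text
time: 7.4
ee_pos: [0.4702, -0.1503, 0.0395]
eef_rot: [0.987, 0.161, -0.0, 0.0]
ft_force: [0.0, 0.2, -2.9]
width: 0.0457
grip_force: 15.0
```

Request:
move_arm([
  [[0,0,0.1],[0,0,0],40],
  [[0,0,0],[0,0,0],40],
])

```text
time: 7.65
ee_pos: [0.4706, -0.1502, 0.0389]
eef_rot: [0.987, 0.161, 0.0, 0.0]
ft_force: [-0.3, 1.1, 2.3]
width: 0.0455
grip_force: 15.0
```

Request:
move_arm([
  [[0,0,0],[0,0,0],75],
  [[0,0,0],[0,0,0],75],
  [[0,0,0],[0,0,0],75],
  [[0,0,0],[0,0,0],75],
  [[0,0,-1],[0,0,0],75],
  [[0,0,-2.5],[0,0,0],75],
  [[0,0,-3],[0,0,0],75],
  [[0,0,-3],[0,0,0],75],
  [[0,0,-1.7],[0,0,0],75],
  [[2,-1,0],[0,0,0],75],
  [[3.5,-1.7,0],[0,0,0],75],
  [[4,-2,0],[0,0,0],75],
  [[4,-1.8,0],[0,0,0],75],
  [[2.4,-1.2,0],[0,0,0],75],
  [[0,0,0],[0,0,0],75],
])

```text
time: 9.52
ee_pos: [0.597, -0.0244, 0.1501]
eef_rot: [0.987, 0.163, -0.0, -0.001]
ft_force: [0.2, -0.2, -0.1]
width: 0.0651
grip_force: 0.0
```

Run:
```python
from bench import r
from h import *
st(r);c=r.camera("wrist");t=r.camera("top")["image"]
P=lambda x,y,z: proj(c,[*(M@np.array([x,y])/1e3+[tx,ty]),z/1e3]).round(1)
print("handle ends",P(25,-48,104.5),P(-25,-48,104.5))
a=cv2.resize(c["image"],(480,360)); b=cv2.resize(t[150:290,190:350],(320,280),interpolation=cv2.INTER_CUBIC)
o=np.zeros((360,800,3),np.uint8);o[:,:480]=a;o[:280,480:]=b;cv2.imwrite("pics/w2.png",o)
```

```text
t 9.53 case mm [  1.3 -46. ] z 150.1 yaw err 0.0032 tilt [-0.    -0.002] F [ 0.2 -0.2 -0.1] w 65.1 g 0.0
handle ends [282.9 197.6] [282.5 273. ]
```

View pics/w2.png

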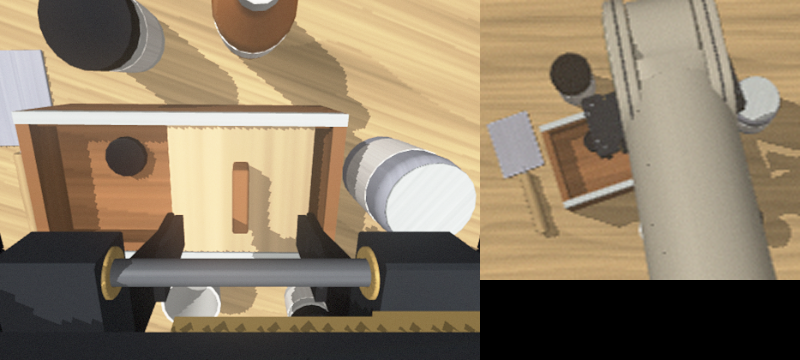

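The wrist view shows the handle centred between the fingers (at about 240 of 480 px). The tray holds only the lid, and the jar is standing on the bench at about (305,300).

Request:
move_arm([
  [[0,0,1.5],[0,0,0],75],
  [[0,0,2],[0,0,0],75],
  [[0,0,1.5],[0,0,0],75],
  [[0,0,1],[0,0,0],75],
  [[0,0,0.5],[0,0,0],75],
  [[0,0,0],[0,0,0],5],
  [[0,0,0],[0,0,0],5],
  [[0,0,0],[0,0,0],5],
  [[0,0,0],[0,0,0],5],
  [[0,0,0],[0,0,0],5],
  [[0,0,0],[0,0,0],5],
  [[0,0,0],[0,0,0],5],
  [[0,0,0],[0,0,0],5],
], grip_force=20)

```text
time: 11.25
ee_pos: [0.5964, -0.0265, 0.0856]
eef_rot: [0.987, 0.161, -0.0, -0.0]
ft_force: [-0.7, 1.2, 1.7]
width: 0.0118
grip_force: 20.0
```

```bash
python3 -c "
from bench import r
from h import *
st(r)"
```

```text
t 11.25 case mm [  0.2 -47.9] z 85.6 yaw err 0.0001 tilt [-0. -0.] F [-0.7  1.2  1.7] w 11.8 g 20.0
```

Request:
move_arm([
  [[0,-0.5,0],[0,0,0],5],
  [[0,-1,0],[0,0,0],5],
  [[0,-1.2,0],[0,0,0],5],
  [[0,-1.2,0],[0,0,0],5],
  [[0,-1.2,0],[0,0,0],5],
  [[0,-1.2,0],[0,0,0],5],
  [[0,-1.2,0],[0,0,0],5],
  [[0,-1,0],[0,0,0],5],
  [[0,-0.7,0],[0,0,0],5],
  [[0,-0.4,0],[0,0,0],5],
  [[0,-0.2,0],[0,0,0],5],
  [[0,0,0],[0,0,0],5],
])

```text
time: 12.75
ee_pos: [0.5654, 0.0672, 0.0856]
eef_rot: [0.987, 0.161, 0.0, -0.0]
ft_force: [5.5, 1.9, -2.7]
width: 0.0119
grip_force: 20.0
```

```bash
python3 -c "
from bench import r
from h import *
st(r)"
```

```text
t 12.75 case mm [ 0.6 50.9] z 85.6 yaw err 0.0006 tilt [ 0.001 -0.   ] F [ 5.5  1.9 -2.7] w 11.9 g 20.0
```

Request:
move_arm([
  [[0,0,0],[0,0,0],75],
  [[0,0,0],[0,0,0],75],
  [[0,0,0],[0,0,0],75],
  [[0,0,-1],[0,0,0],75],
  [[0,0,-2.4],[0,0,0],75],
  [[0,0,-2],[0,0,0],75],
  [[0,0,-1],[0,0,0],75],
  [[-2,2,0],[0,0,0],75],
  [[-4,4.5,0],[0,0,0],75],
  [[-4,4.5,0],[0,0,0],75],
  [[-4,4.5,0],[0,0,0],75],
  [[-1.9,2.1,0],[0,0,0],75],
  [[0,0,0],[0,0,0],75],
  [[0,0,0],[0,0,0],75],
])

```text
time: 14.5
ee_pos: [0.4709, -0.1503, 0.1496]
eef_rot: [0.987, 0.162, 0.0, -0.0]
ft_force: [-0.7, 1.7, 0.5]
width: 0.0654
grip_force: 0.0
```

Run:
```python
from bench import r
from h import *
st(r);c=r.camera("wrist");s=r.camera("scene")["image"]
P=lambda x,y,z: proj(c,[*(M@np.array([x,y])/1e3+[tx,ty]),z/1e3]).round(1)
print("jar pred",P(-158.6,-125.1,58),"handle pred",P(0,51,104.5))
a=cv2.resize(c["image"],(480,360)); b=cv2.resize(s[165:305,210:370],(320,280),interpolation=cv2.INTER_CUBIC)
o=np.zeros((360,800,3),np.uint8);o[:,:480]=a;o[:280,480:]=b;cv2.imwrite("pics/w3.png",o)
```

```text
t 14.5 case mm [-158.2 -125.3] z 149.6 yaw err 0.0009 tilt [ 0. -0.] F [-0.7  1.7  0.5] w 65.4 g 0.0
jar pred [279.3 211.9] handle pred [-84.8 -69.9]
```

View pics/w3.png

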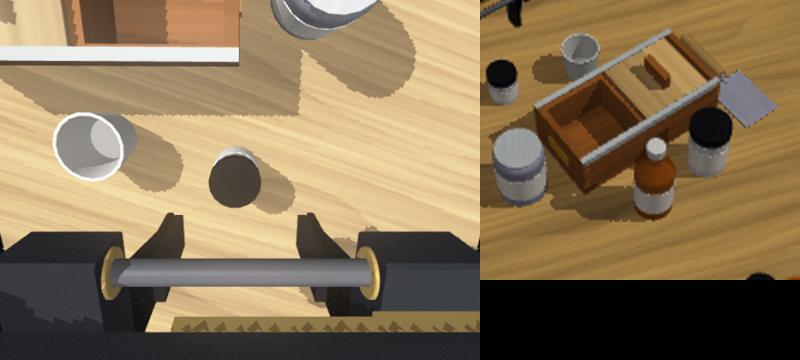

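The well is open, with the cover over the tray. The jar stands upright with its cap at (235,180) in the scaled wrist view, about 3 mm to the left.

Request:
move_arm([
  [[0,-0.3,1.5],[0,0,0],75],
  [[0,0,2.5],[0,0,0],75],
  [[0,0,2.5],[0,0,0],75],
  [[0,0,2],[0,0,0],75],
  [[0,0,1.5],[0,0,0],75],
  [[0,0,1],[0,0,0],75],
  [[0,0,0],[0,0,0],75],
  [[0,0,0],[0,0,0],40],
  [[0,0,0],[0,0,0],40],
  [[0,0,0],[0,0,0],40],
  [[0,0,0],[0,0,0],40],
  [[0,0,0],[0,0,0],40],
  [[0,0,0],[0,0,0],40],
], grip_force=15)

```text
time: 16.23
ee_pos: [0.47, -0.1483, 0.0399]
eef_rot: [0.987, 0.161, 0.0, 0.0]
ft_force: [-1.0, 3.1, 5.6]
width: 0.0453
grip_force: 15.0
```

```bash
python3 -c "
from bench import r
from h import *
st(r)"
```

```text
t 16.23 case mm [-158.5 -123.1] z 39.9 yaw err 0.0002 tilt [0.001 0.   ] F [-1.   3.1  5.6] w 45.3 g 15.0
```

Request:
move_arm([
  [[0,0,-0.5],[0,0,0],40],
  [[0,0,-2],[0,0,0],40],
  [[0,0,-3],[0,0,0],40],
  [[0,0,-3],[0,0,0],40],
  [[0,0,-2],[0,0,0],40],
  [[0,0,-1],[0,0,0],40],
  [[1.5,-0.5,0],[0,0,0],40],
  [[3,-1.1,0],[0,0,0],40],
  [[3.5,-1.3,0],[0,0,0],40],
  [[3.5,-1.3,0],[0,0,0],40],
  [[3,-1.1,0],[0,0,0],40],
  [[1.4,-0.5,0],[0,0,0],40],
  [[0,0,0],[0,0,0],40],
  [[0,0,0],[0,0,0],40],
])

```text
time: 17.98
ee_pos: [0.6012, -0.0438, 0.1541]
eef_rot: [0.987, 0.161, -0.001, 0.0]
ft_force: [-0.5, -0.0, -1.5]
width: 0.0456
grip_force: 15.0
```

```bash
python3 -c "
from bench import r
from h import *
st(r)"
```

```text
t 17.98 case mm [ -0.8 -65.8] z 154.1 yaw err -0.001 tilt [-0.001  0.   ] F [-0.5 -0.  -1.5] w 45.6 g 15.0
```

Centred over the well. I'll lower it to about 5 mm above the floor, then ease it down.

Request:
move_arm([
  [[0,0,1],[0,0,0],40],
  [[0,0,2],[0,0,0],40],
  [[0,0,2],[0,0,0],40],
  [[0,0,1.5],[0,0,0],40],
  [[0,0,1.5],[0,0,0],40],
  [[0,0,1],[0,0,0],40],
  [[0,0,0.6],[0,0,0],40],
  [[0,0,0.4],[0,0,0],40],
  [[0,0,0.2],[0,0,0],40],
  [[0,0,0],[0,0,0],40],
  [[0,0,0],[0,0,0],40],
])

```text
time: 19.35
ee_pos: [0.6021, -0.0428, 0.0529]
eef_rot: [0.987, 0.161, 0.0, 0.0]
ft_force: [-0.4, 0.0, -2.4]
width: 0.0455
grip_force: 15.0
```

Request:
move_arm([
  [[0,0,0.1],[0,0,0],40],
  [[0,0,0.1],[0,0,0],40],
  [[0,0,0],[0,0,0],40],
])

```text
time: 19.73
ee_pos: [0.6018, -0.0428, 0.0504]
eef_rot: [0.987, 0.161, -0.0, 0.0]
ft_force: [0.5, -0.7, -2.0]
width: 0.0456
grip_force: 15.0
```

Request:
move_arm([
  [[0,0,0.1],[0,0,0],40],
  [[0,0,0.1],[0,0,0],40],
  [[0,0,0],[0,0,0],40],
])

```text
time: 20.1
ee_pos: [0.6018, -0.0428, 0.0484]
eef_rot: [0.987, 0.161, -0.0, 0.0]
ft_force: [0.3, 0.4, -2.4]
width: 0.0456
grip_force: 15.0
```

Request:
move_arm([
  [[0,0,0.1],[0,0,0],40],
  [[0,0,0],[0,0,0],40],
])

```text
time: 20.35
ee_pos: [0.6023, -0.0426, 0.048]
eef_rot: [0.987, 0.161, 0.0, 0.0]
ft_force: [-1.3, 0.7, 2.4]
width: 0.0454
grip_force: 15.0
```

Contact. I'll open only partway, because the well is narrow, then rise.

Request:
move_arm([
  [[0,0,0],[0,0,0],63],
  [[0,0,0],[0,0,0],63],
  [[0,0,0],[0,0,0],63],
  [[0,0,0],[0,0,0],63],
  [[0,0,-0.8],[0,0,0],63],
  [[0,0,-2],[0,0,0],63],
  [[0,0,-2.5],[0,0,0],63],
  [[0,0,-2.5],[0,0,0],63],
  [[0,0,-1.7],[0,0,0],63],
  [[0,0,-0.7],[0,0,0],63],
  [[0,-3,0],[0,0,0],70],
  [[0,-4,0],[0,0,0],75],
  [[0,-3.2,0],[0,0,0],75],
  [[0,-1.4,0],[0,0,0],75],
  [[0,0,0],[0,0,0],75],
  [[0,0,0],[0,0,0],75],
])

```text
time: 22.35
ee_pos: [0.5654, 0.0654, 0.1493]
eef_rot: [0.987, 0.16, -0.0, 0.0]
ft_force: [-0.3, -1.2, 1.1]
width: 0.0654
grip_force: 0.0
```

Run:
```python
from bench import r
from h import *
st(r);c=r.camera("wrist");s=r.camera("scene")["image"]
P=lambda x,y,z: proj(c,[*(M@np.array([x,y])/1e3+[tx,ty]),z/1e3]).round(1)*480/560
print("scaled: handle pred",P(0,51,104.5),"jar",P(0,-65,66))
a=cv2.resize(c["image"],(480,360)); b=cv2.resize(s[165:305,210:370],(320,280),interpolation=cv2.INTER_CUBIC)
o=np.zeros((360,800,3),np.uint8);o[:,:480]=a;o[:280,480:]=b;cv2.imwrite("pics/w4.png",o)
```

```text
t 22.35 case mm [ 0.  49.1] z 149.3 yaw err -0.0019 tilt [-0.     0.001] F [-0.3 -1.2  1.1] w 65.4 g 0.0
scaled: handle pred [236.91428571 201.42857143] jar [376.2        183.85714286]
```

View pics/w4.png

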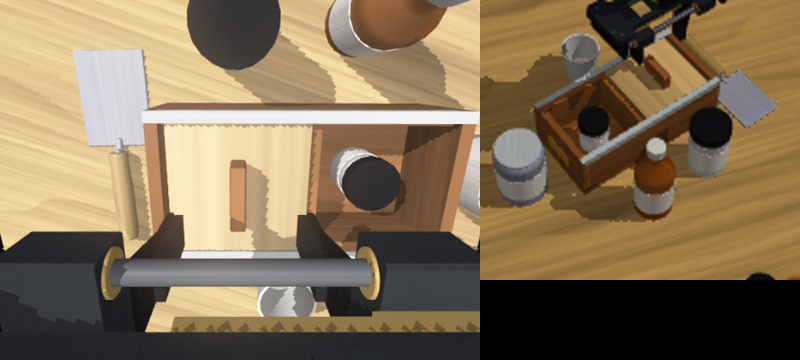

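The jar stands upright in the well with its cap at (372,183), as predicted (376,184). The handle is at (238,195), centred between the fingers. Next I'll grip it.

Request:
move_arm([
  [[0,0,1.5],[0,0,0],75],
  [[0,0,2],[0,0,0],75],
  [[0,0,1.5],[0,0,0],75],
  [[0,0,1],[0,0,0],75],
  [[0,0,0.4],[0,0,0],75],
  [[0,0,0],[0,0,0],5],
  [[0,0,0],[0,0,0],5],
  [[0,0,0],[0,0,0],5],
  [[0,0,0],[0,0,0],5],
  [[0,0,0],[0,0,0],5],
  [[0,0,0],[0,0,0],5],
  [[0,0,0],[0,0,0],5],
  [[0,0,0],[0,0,0],5],
], grip_force=20)

```text
time: 24.08
ee_pos: [0.565, 0.0672, 0.0856]
eef_rot: [0.987, 0.161, 0.0, 0.0]
ft_force: [-0.2, 0.3, 0.6]
width: 0.0117
grip_force: 20.0
```

Request:
move_arm([
  [[0,0.5,0],[0,0,0],5],
  [[0,1,0],[0,0,0],5],
  [[0,1.2,0],[0,0,0],5],
  [[0,1.2,0],[0,0,0],5],
  [[0,1.2,0],[0,0,0],5],
  [[0,1.2,0],[0,0,0],5],
  [[0,1.2,0],[0,0,0],5],
  [[0,1.2,0],[0,0,0],5],
  [[0,1,0],[0,0,0],5],
  [[0,0.8,0],[0,0,0],5],
  [[0,0.4,0],[0,0,0],5],
  [[0,0.2,0],[0,0,0],5],
  [[0,0,0],[0,0,0],5],
])

```text
time: 25.7
ee_pos: [0.6002, -0.0393, 0.0856]
eef_rot: [0.987, 0.161, -0.0, 0.0]
ft_force: [-4.2, -1.7, 4.2]
width: 0.0118
grip_force: 20.0
```

```bash
python3 -c "
from bench import r
from h import *
st(r)"
```

```text
t 25.7 case mm [ -0.3 -61.2] z 85.6 yaw err -0.0007 tilt [-0.001  0.001] F [-4.2 -1.7  4.2] w 11.8 g 20.0
```

Request:
move_arm([
  [[0,0.2,0],[0,0,0],5],
  [[0,0.2,0],[0,0,0],5],
  [[0,0,0],[0,0,0],5],
])

```text
time: 26.08
ee_pos: [0.6012, -0.0422, 0.0856]
eef_rot: [0.987, 0.161, -0.001, -0.0]
ft_force: [-6.9, 0.5, 6.4]
width: 0.012
grip_force: 20.0
```

Request:
move_arm([
  [[0,0.2,0],[0,0,0],5],
  [[0,0,0],[0,0,0],5],
])

```text
time: 26.32
ee_pos: [0.6012, -0.0422, 0.0855]
eef_rot: [0.987, 0.162, -0.001, -0.001]
ft_force: [-9.9, 5.2, 8.2]
width: 0.0122
grip_force: 20.0
```

```bash
python3 -c "
from bench import r
from h import *
st(r)"
```

```text
t 26.32 case mm [ -0.3 -64.3] z 85.5 yaw err 0.0014 tilt [-0.002 -0.002] F [-9.9  5.2  8.2] w 12.2 g 20.0
```

Request:
move_arm([
  [[0,0.2,0],[0,0,0],5],
  [[0,0.1,0],[0,0,0],5],
  [[0,0,0],[0,0,0],5],
])

```text
time: 26.7
ee_pos: [0.6013, -0.0423, 0.0855]
eef_rot: [0.987, 0.163, -0.002, -0.003]
ft_force: [-15.1, 12.7, 12.5]
width: 0.0118
grip_force: 20.0
```

The cover is against its stop: the force rose with no further travel. I'll release and rise clear.

Request:
move_arm([
  [[0,-0.3,0],[0,0,0],5],
  [[0,0,0],[0,0,0],75],
  [[0,0,0],[0,0,0],75],
  [[0,0,0],[0,0,0],75],
  [[0,0,0],[0,0,0],75],
  [[0,0,-1],[0,0,0],75],
  [[0,0,-2],[0,0,0],75],
  [[0,0,-2.5],[0,0,0],75],
  [[0,0,-2.5],[0,0,0],75],
  [[-2,0,-2],[0,0,0],75],
  [[-4,0,0],[0,0,0],75],
  [[-4,0,0],[0,0,0],75],
  [[-2,0,0],[0,0,0],75],
  [[0,0,0],[0,0,0],75],
  [[0,0,0],[0,0,0],75],
])

```text
time: 28.58
ee_pos: [0.4894, -0.0815, 0.1865]
eef_rot: [0.987, 0.161, 0.001, 0.0]
ft_force: [-0.1, -0.4, -0.3]
width: 0.0649
grip_force: 0.0
```

Run:
```python
from bench import r
from h import *
st(r);c=r.camera("wrist");s=r.camera("scene");pickle.dump((c,s),open("c5.pkl","wb"))
P=lambda c,x,y,z: proj(c,[*(M@np.array([x,y])/1e3+[tx,ty]),z/1e3]).round(1)
print("wrist scaled handle",P(c,0,-65,104.5)*480/560,"end wall inner",P(c,0,-115,83)*480/560,"cover edge closed",P(c,0,-9,78.5)*480/560)
a=cv2.resize(c["image"],(480,360)); b=cv2.resize(s["image"][165:305,210:370],(320,280),interpolation=cv2.INTER_CUBIC)
o=np.zeros((360,800,3),np.uint8);o[:,:480]=a;o[:280,480:]=b;cv2.imwrite("pics/w5.png",o)
```

```text
t 28.57 case mm [-118.8  -66. ] z 186.5 yaw err 0.0007 tilt [0.002 0.001] F [-0.1 -0.4 -0.3] w 64.9 g 0.0
wrist scaled handle [238.02857143  27.94285714] end wall inner [302.05714286  32.4       ] cover edge closed [167.91428571  33.17142857]
```

View pics/w5.png

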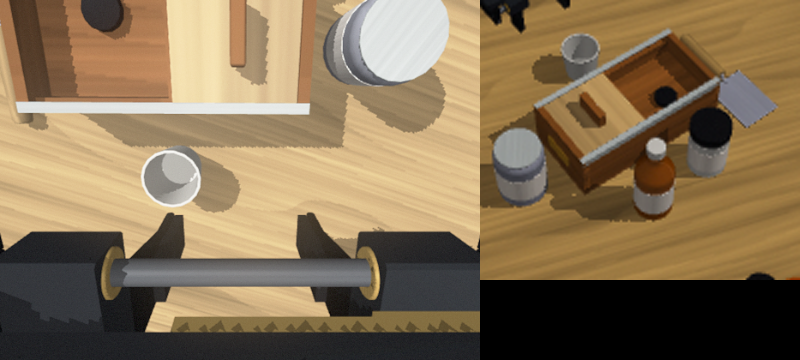

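The cover is home: the handle is at x≈238 (predicted 238), and the cover edge sits at the end wall. The lid, cup, can, bottle and tall jar look undisturbed.

```bash
python3 -c "
from bench import r
print(r.close_job())"
```

```text
the job is handed in; nothing more can be done
None
```

The jar is upright on the floor of the deep well, the cover is slid home against its stop, the other items show no sign of having moved in the last pictures, and the job was handed in at about 29 s of the 64 s limit.

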